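# Slide a phone into the opening jig, break its screen seal and hold the screen ajar

### The job

Slide the phone, top end first (the cup sits near its bottom end), under the lips of the blue-railed opening jig until it is fully home against the stop, with the screen still shut. Then pull the red suction cup upward to break the screen free of its seal, and hold it just ajar: bottom edge about 12 mm up, never more than 20 mm (that tears the display connector), the phone still home. The job finishes with the gripper holding the cup there; leave the things round about alone.

Things in the scene. Friction and masses are not known exactly. Their poses are not given: they have to be found in the camera images.
- phone: compact dark grey rugged phone, screen up, 136 x 62 x 13 mm, about 0.2 kg with screen and cup; starts flat on the bench. Origin: centre of its underside; x runs along its length to its top end, z up. Its flat outer sides (y = +-31 mm, 13 mm high) may be gripped; a 3.5 mm wide rim runs along each side of the screen.
- screen (a joint): opening angle of the phone's black screen, rad: 0 shut, limit 0.24. Screen 124 x 53 mm, hinged across the phone at its x = +62, z = 9.6 mm (top end). Seal and clip hold until an upward pull of about 10 to 15 N at the cup (0 to 0.01 rad), which drops off sharply; from 0.05 rad a steady 2 to 4 N. Let go, it falls back to 0.05 or less. The bottom edge rises 124 mm x angle.
- screen_edge (a point): middle of the screen's bottom edge, on its top face: at shut x = -62 mm, z = 13.4 mm in the phone's frame; moves with the screen
- suction_cup: red suction cup stuck fast on the screen near the phone's bottom end. Origin: centre of its underside, at x = -30, y = 0, z = 13.4 mm in the phone's frame at shut. Round skirt 35 mm across, 11 mm high; above it a flat upright pull tab, 24 mm along the phone's x, 10 mm thick along its y, from 10 to 36 mm above the screen. Tilts with the screen.
- cup_grip (a point): point to grip the pull tab: on the cup's axis, 25 mm above the screen, 11 mm below the tab's top; fingers close along the phone's y
- jig: phone opening jig fixed to the bench, dark blue rails on a grey plate. Origin: on the bench below the middle of a phone that is home; x points the way the phone slides in. Bed 6 mm high: 100 mm wide from x = -40 to +94 mm, with a lead-in tongue 44 mm wide from x = -101 mm. Home: phone origin at x = 0, y = 0, z = 6 mm, axes parallel; the phone's last 34 mm stick out of the mouth.
- jig_mouth (a point): mouth of the jig's channel, on the bed at jig x = -34 mm. Channel 64 mm wide between rails (x = -16 to +68 mm, outer sides y = +-43 mm); the mouth flares from x = -16 to -34 mm, 77 mm wide there. Lips reach in to y = +-28.5 mm, their undersides 14.2 mm above the bed, tops at z = 23.4 mm; at the mouth the lips turn up to z = 27 mm.
- jig_stop (a point): middle of the jig's end stop face, on the bed at jig x = +68 mm; the stop's top is at z = 25.5 mm
- spudger: black nylon pry stick, 150 x 11 x 8 mm, bystander; origin centre of underside
- screw_tray: round steel screw dish, 69 mm across, 13 mm high, bystander; origin centre of underside
- old_battery: flat black phone battery, 97 x 40 x 4 mm, bystander; origin centre of underside
- microscope: red and blue stereo microscope standing on the bench to the right of the work, solid and up to 0.45 m tall: it fills x 0.24 to 0.55, y -0.22 to -0.04 m, on an 18 mm high plate that reaches to y = +0.08; pass over or round it with the arm. Origin not needed

How it is judged:
By the outcome, as a careful person would: the job done as asked, in the order asked, and still so for the second after the job is handed in, while the arm keeps its last pose, push and grip.
It also fails if it takes over 54 s, if anything falls off the work surface, if the arm or the gripper's body presses on something with over 40 N, if the wrist force passes 120 N, or if a joint passes its speed limit or range.

### The arm

A 6-joint arm with a two-finger parallel gripper is mounted at the origin on a cart in front of the work surface, level with it; the furniture and walls round the work are solid. World frame = base frame: x ahead of the robot, y to its left, z up, the work surface at z = 0. Lengths are in mm, angles in rad, forces in N, time in s.
With the tool pointing down it reaches from about 350 to 925 mm from the base axis. Payload 6.4 kg.
Tool frame: the origin (TCP) lies at the very end of the fingers, on their centre line; the grasp point (between the pads) lies 19 mm behind it (ctrl.grasp_offset is the z of the grasp point in the tool frame, in mm); z points along the fingers, y is the line along which they close (so a half turn about z gives the same grasp; the last joint's range is limited). The gripper opens to 85 mm and grips with 20 to 120 N. Pads are 22 mm wide; open, the fingers measure 114 mm over their backs; the gripper's body (76 mm by 85 mm) begins 54 mm behind the grasp point. The pads swing forward as they close: fully open they stand 13 mm farther back than shut.
Start: joints at [-1.284, 0.245, 1.558, -0, 1.339, -0.174], TCP at [289.038, -582.212, 231.29] pointing down, gripper open.
Joint ranges: [-3.13, 3.13], [-1.02, 2.26], [0.13, 2.54], [-0.95, 4.09], [0.21, 2.88], [-2.74, 2.74]. Speed limits (rad/s): [2.57, 2.57, 3.14, 3.14, 3.14, 3.14].

### API

Orientations are given as a 3x3 rotation matrix whose columns are the frame's x, y, z axes.
In Python, from plant import ctrl gives the robot as it stands.
- The arm moves only by the tool apply_moves, never from a script. Its argument "steps" is one flat list of numbers, 5 for each row, row after row: the shift along the world's x, y, z in mm, then the turn about the world's z in units of 5 degrees (1.0 is 5 degrees), then the opening, from -1 (shut) to 1 (fully open). In form: [x, y, z, roll, jaw, x, y, z, roll, jaw, ...]. A call has 1 to 10 rows; each row shifts and turns the commanded pose from where the row before left it; what a row does not reach is not made up. A row lasts 1/12 s, in which the tool goes at most 41.7 mm and 7.16 degrees, less where a joint would pass 70% of its speed; a pose out of reach is approached as far as the arm can. A call is refused whole if a number of a shift passes 41.7 or a number of a turn 1, either way. A call with a gripper value outside its range is refused whole. The fingers move at their own pace and stop on an object; "grip_force" is the grip in N (left out, the last holds). Time passes only in rows, so rows that do not move let the fingers close. It gives the time, the measured TCP pose, the force, the opening and the grip force at its end, in the units of the state.
- ctrl.get_state(): the state, without advancing time (a new reading comes with each control period).
- ctrl.capture(name): name is "scene" or "top" or "wrist"; returns the picture (480x640x3 uint8, red, green, blue); there is no depth.
- ctrl.camera_params(name): a dict with "intrinsics" (3x3 intrinsics, pixels), "R" (3x3) and "t" (3): a world point X has camera coordinates R X + t. Camera axes: x right, y down, z forward; pixel columns grow to the right and rows downward; lengths in mm; the calibration is good to about 2 mm. A picture is of the moment at which its call begins: read the wrist's pose just before it. camera_params takes no time and is no camera call; for the wrist camera it gives the pose at the moment of the call.
- ctrl.finish_job(): hands the job in; it is judged then, once.
The state is a dict: "time_s": time; "qpos": joint angles; "joint_velocities": joint speeds; "effort": joint torques, N m; "ee_pos": TCP position; "eef_rot": TCP orientation; "contact_force": force on the tool from outside, world axes, zero at the start; "moment": the same for the moment, N m; "grip_width": opening from 0.0 (shut) to 1.0 (fully open); "finger_force": force on a finger pad.
Only numpy, scipy, OpenCV 4.12 (cv2) and the standard library are available. Lean on these libraries where they do the work, as an engineer would, in place of code of your own. Each camera call takes 0.05 s, during which the arm holds its last target. There are 200 camera calls.

## Working session

There is one attempt and no reset: what is moved stays moved. The work goes in short steps, Python scripts to look and compute and a tool call to move; the robot and the scene stay as the last step left them, time stands still between calls to the robot, and variables do not carry over. Pictures are saved under pics/ and viewed, at most 10 in all, crops included, and the job is handed in when it is done.

Besides the shell and the picture viewer there is one more tool, called after "Call:" by a JSON object that holds its "name" and its "arguments". apply_moves: Moves the arm, as the interface text tells. Its arguments: {"type":"object","properties":{"steps":{"type":"array"},"grip_force":{"type":"number"}},"required":["steps"]}

```bash
mkdir -p pics; ls
python3 - <<'E'
from plant import ctrl
import cv2
for n in("top","scene"):
    im=ctrl.capture(n); cv2.imwrite(f"pics/{n}0.png",im[:,:,::-1])
    p=ctrl.camera_params(n); print(n,p)
s=ctrl.get_state();print(s, ctrl.grasp_offset)
E
```

```text
pics
top {'intrinsics': array([[555.4475136 ,   0.        , 316.01637073],
       [  0.        , 555.4475136 , 242.21953453],
       [  0.        ,   0.        ,   1.        ]]), 'R': array([[-0.00988257, -0.99985556, -0.01382707],
       [-0.98830449,  0.01187084, -0.15203062],
       [ 0.1521728 ,  0.0121629 , -0.98827906]]), 't': array([ 232.63472744,  494.55531294, 1222.11186922])}
scene {'intrinsics': array([[617.11512511,   0.        , 316.25220622],
       [  0.        , 617.11512511, 235.87955254],
       [  0.        ,   0.        ,   1.        ]]), 'R': array([[-0.05650534, -0.99834504, -0.01069234],
       [-0.55868231,  0.04049301, -0.82839266],
       [ 0.82745466, -0.04083499, -0.56004579]]), 't': array([268.44261876, 343.87735295, 858.28416411])}
{'time_s': 0.1, 'qpos': array([-1.28411940e+00,  2.45764743e-01,  1.55890281e+00,  3.25354511e-05,
        1.33869563e+00, -1.74085095e-01]), 'joint_velocities': array([ 0.0017247 , -0.00118021, -0.00246244,  0.00304859, -0.0009212 ,
       -0.00023343]), 'effort': array([ 3.84482619e-04, -4.30671608e+01, -3.27128470e+01, -1.80678267e-04,
        2.84554633e-03,  5.46104218e-06]), 'ee_pos': array([ 288.88677342, -581.71322398,  230.27164639]), 'eef_rot': array([[ 8.95717360e-01,  4.44623649e-01, -4.70273526e-04],
       [ 4.44623769e-01, -8.95715797e-01,  1.70721927e-03],
       [ 3.37838635e-04, -1.73828073e-03, -9.99998432e-01]]), 'contact_force': array([ 0.31813393,  0.23505994, -0.91132532]), 'moment': array([0.00910538, 0.01686075, 0.02095407]), 'finger_force': 0.0, 'grip_width': 0.9965293217249886} -18.700000000000003
```

View pics/top0.png

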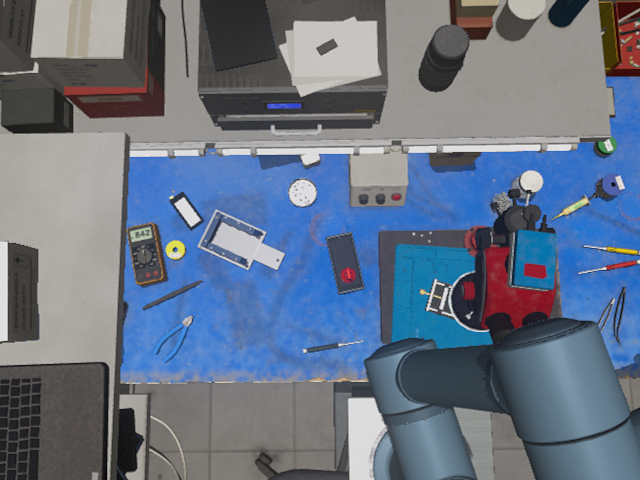

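View pics/scene0.png

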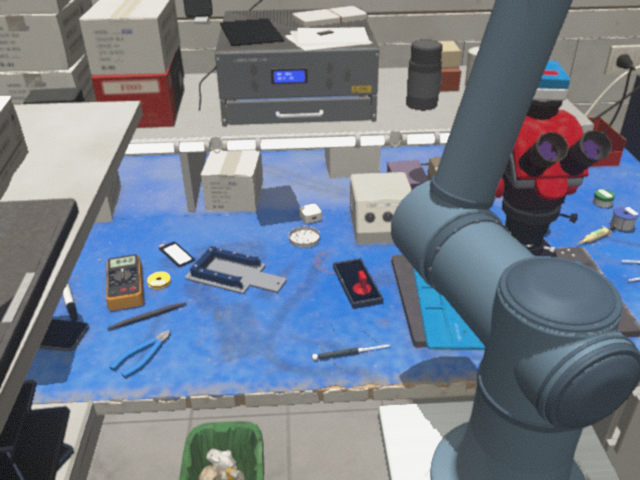

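The top view shows the phone at about (345,263) with the red cup at (348,274). The jig is at (235,240), with its tongue pointing right to (275,260) and its stop on the left. The microscope stands to the right.

Run:
```python
import cv2,numpy as np
im=cv2.imread("pics/top0.png")[195:305,190:370]
cv2.imwrite("pics/crop.png",cv2.resize(im,None,fx=4.4,fy=4.4,interpolation=cv2.INTER_CUBIC))
```

```text
(no output)
```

View pics/crop.png

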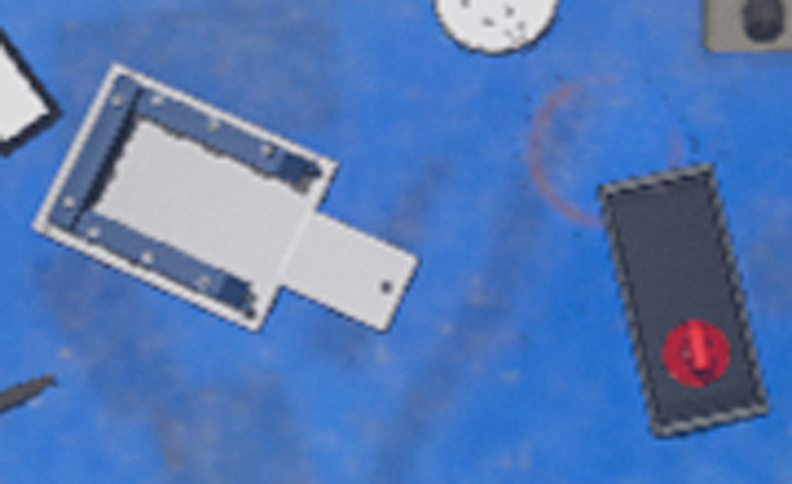

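```bash
cat > h.py <<'E'
import cv2,numpy as np
from plant import ctrl
def ray(P,uv,z):
    K,R,t=P["intrinsics"],np.array(P["R"]),np.array(P["t"])
    uv=np.atleast_2d(uv).astype(float)
    d=(R.T@np.linalg.inv(K)@np.c_[uv,np.ones(len(uv))].T).T; c=-R.T@t
    return c+d*((z-c[2])/d[:,2:])
def masks(im):
    hsv=cv2.cvtColor(im,cv2.COLOR_BGR2HSV)
    blue=cv2.inRange(hsv,(95,110,120),(125,255,255))
    red=cv2.inRange(hsv,(0,150,90),(10,255,255))|cv2.inRange(hsv,(170,150,90),(180,255,255))
    return 255-blue,red
def comp(m,pt):
    cs,_=cv2.findContours(m,cv2.RETR_EXTERNAL,cv2.CHAIN_APPROX_NONE)
    return max(cs,key=lambda c:(cv2.pointPolygonTest(c,pt,True)))
E
python3 - <<'E'
from h import *
im=cv2.imread("pics/top0.png");P=ctrl.camera_params("top")
f=4; up=cv2.resize(im,None,fx=f,fy=f,interpolation=cv2.INTER_CUBIC)
m,r=masks(up); S=lambda p:(np.array(p)+.5)/f-.5
c=comp(m,(345*f,250*f)); w=ray(P,S(c[:,0]),13)[:,:2].astype(np.float32)
q=cv2.minAreaRect(w);print("phone",q,cv2.boxPoints(q))
c=comp(r,(348*f,274*f)); w=ray(P,S(c[:,0]),16)[:,:2].astype(np.float32);print("cup",cv2.minEnclosingCircle(w))
c=comp(m,(235*f,240*f)); w=ray(P,S(c[:,0]),6)[:,:2].astype(np.float32)
q=cv2.minAreaRect(w);print("jig",q,cv2.boxPoints(q));print(cv2.approxPolyDP(w.reshape(-1,1,2),8,True)[:,0])
E
```

```text
phone ((452.5786437988281, 161.97152709960938), (138.2566680908203, 63.90359878540039), 12.824277877807617) [[378.0826   177.78246 ]
 [392.26675  115.472916]
 [527.0747   146.1606  ]
 [512.8905   208.47014 ]]
cup ((424.3310546875, 155.50625610351562), 17.11265754699707)
jig ((499.4581604003906, 397.75799560546875), (197.1591033935547, 102.42339324951172), 65.06869506835938) [[411.4643  329.95203]
 [504.34326 286.77734]
 [587.452   465.56396]
 [494.57306 508.73865]]
[[585.8965  464.9576 ]
 [493.94772 504.296  ]
 [439.27005 387.98404]
 [463.0267  373.06323]
 [439.63922 317.78333]
 [476.83588 300.92365]
 [503.96802 354.6475 ]
 [529.9133  344.22357]]
```

Phone: centre (452.6,162), heading 12.8°, cup end toward the robot. Jig origin is about (501,401), heading 65.1°. I'll lift over the microscope first.

Call:
{"name": "apply_moves", "arguments": {"steps": [0,0,40,0,1,0,0,40,0,1,0,0,40,0,1,0,0,40,0,1,0,20,40,0,1,0,30,40,0,1,5,35,40,0,1,10,40,30,0,1,10,40,0,0,1,10,40,0,0,1], "grip_force": 60}}

```text
time_s: 0.93
ee_pos: [321.2, -397.4, 519.4]
eef_rot: [[0.896, 0.444, 0.002], [0.444, -0.896, -0.003], [0.0, 0.003, -1.0]]
contact_force: [0.5, 0.2, -0.6]
grip_width: 1.002
finger_force: 0.0
```

Call:
{"name": "apply_moves", "arguments": {"steps": [10,40,0,0,1,10,40,0,0,1,10,40,0,0,1,10,40,0,0,1,10,40,0,0,1,10,40,0,0,1,10,40,0,0,1,10,40,0,0,1,10,40,0,0,1,10,40,0,0,1]}}

```text
time_s: 1.77
ee_pos: [420.9, 3.5, 517.4]
eef_rot: [[0.896, 0.444, 0.0], [0.444, -0.896, -0.0], [0.0, 0.0, -1.0]]
contact_force: [0.9, -0.5, 0.5]
grip_width: 1.0
finger_force: 0.0
```

Call:
{"name": "apply_moves", "arguments": {"steps": [-2,38,-5,-0.5,1,-2,38,-20,-0.5,1,-2,35,-25,-0.5,1,-2,25,-35,-0.5,1,-2,12,-40,-0.5,1,-3,0,-40,-0.22,1,-2,0,-40,0,1,0,0,-40,0,1,0,0,-30,0,1,0,0,0,0,1]}}

```text
time_s: 2.6
ee_pos: [401.8, 146.0, 237.9]
eef_rot: [[0.975, 0.222, -0.014], [0.222, -0.975, -0.001], [-0.014, -0.002, -1.0]]
contact_force: [-1.0, -0.1, -1.7]
grip_width: 0.998
finger_force: 0.0
```

Run:
```python
from h import *
s=ctrl.get_state();print(s["ee_pos"],s["qpos"],s["time_s"])
P=ctrl.camera_params("wrist");im=ctrl.capture("wrist")[:,:,::-1].copy();cv2.imwrite("pics/w1.png",im)
np.savez("w1.npz",**{k:np.array(v) for k,v in P.items()})
```

```text
[401.77521057 145.97151474 237.85293804] [ 8.19502919e-02 -3.07789797e-01  2.08531761e+00 -2.85650086e-05
  1.37800971e+00  1.42912159e+00] 2.6
```

View pics/w1.png

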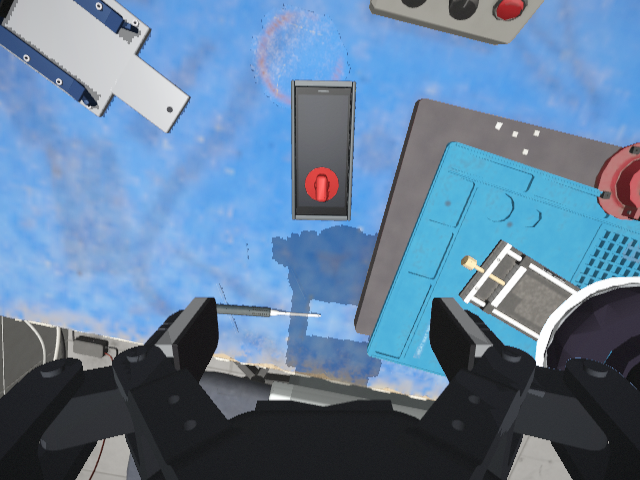

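The wrist view shows the phone upright at (323,150), its cup at (322,184), and the jig tongue at upper left ending at (187,98). Nothing blocks the phone. I'll measure from this view.

```bash
cat > ph.py <<'E'
from h import *
def phone(im,P,pt,cup,z=13,zc=16):
    f=3; up=cv2.resize(im,None,fx=f,fy=f,interpolation=cv2.INTER_CUBIC)
    m,r=masks(up); S=lambda p:(np.array(p)+.5)/f-.5
    c=comp(m,(pt[0]*f,pt[1]*f)); w=ray(P,S(c[:,0]),z)[:,:2].astype(np.float32)
    print("rect",cv2.minAreaRect(w))
    c=comp(r,(cup[0]*f,cup[1]*f)); w=ray(P,S(c[:,0]),zc)[:,:2].astype(np.float32);print("cup",cv2.minEnclosingCircle(w))
E
python3 - <<'E'
from ph import *
P=dict(np.load("w1.npz"));print(P)
im=cv2.imread("pics/w1.png");phone(im,P,(320,120),(322,184))
m,r=masks(cv2.resize(im,None,fx=3,fy=3,interpolation=cv2.INTER_CUBIC))
c=comp(m,(450,300));a=cv2.approxPolyDP(c,20,True)[:,0]/3;print(np.c_[a,ray(P,a,6)[:,:2]])
s=ctrl.get_state();print(s["ee_pos"])
E
```

```text
{'intrinsics': array([[355.91831119,   0.        , 323.50372098],
       [  0.        , 355.91831119, 241.88018907],
       [  0.        ,   0.        ,   1.        ]]), 'R': array([[ 0.2221097 , -0.97501931, -0.00215234],
       [-0.93608587, -0.2138572 ,  0.27929972],
       [-0.27278292, -0.06002041, -0.96020156]]), 't': array([ 54.39157991, 369.03658264, 502.79176132])}
rect ((483.05078125, 174.52520751953125), (206.12591552734375, 91.72940826416016), 25.72241973876953)
cup ((426.0491943359375, 154.96531677246094), 17.46942901611328)
[[  0.           0.         523.10744576 478.48087693]
 [  0.          26.         501.38982656 479.02573045]
 [ 83.          87.33333333 464.84509776 401.544198  ]
 [ 79.66666667 104.         448.68800991 404.17421095]
 [ 99.66666667 117.         440.80056422 384.34001257]
 [116.          96.         464.04391908 369.72002607]
 [158.66666667 128.66666667 442.73924915 326.05436397]
 [148.66666667 137.66666667 431.8072042  335.07217402]
 [175.33333333 165.         410.74383019 305.87866467]
 [163.66666667 133.66666667 439.04470302 320.6861282 ]
 [190.66666667  97.66666667 478.75111296 298.24559434]
 [179.33333333  87.         485.9444917  310.15465907]
 [196.33333333  84.66666667 491.69819669 294.29629699]
 [193.33333333  62.66666667 510.39285501 299.50927048]
 [184.33333333  59.         511.65582612 308.26142129]
 [179.33333333  72.66666667 498.68934234 311.57812236]
 [164.33333333  76.33333333 492.24330393 325.33303358]
 [139.66666667  57.66666667 503.37320771 349.8763601 ]
 [151.          29.33333333 529.81147274 341.50188819]
 [115.66666667   0.         546.5646241  375.17514802]
 [ 99.33333333   0.         543.2539594  389.75535991]
 [121.66666667  18.66666667 532.59640937 368.80528221]
 [115.          32.66666667 519.56537456 374.11322081]
 [ 74.66666667   0.         538.2531007  411.77920887]]
[403.98598852 146.10830258 242.02869541]
```

Call:
{"name": "apply_moves", "arguments": {"steps": [-1,2.5,-35,0,1,-1,2,-40,0,1,0,0,-40,0,1,0,0,-40,0,1,0,0,-35,0,1,0,0,-25,0,1,0,0,-10,0,1,0,0,0,0,1,0,0,0,0,1]}}

```text
time_s: 3.4
ee_pos: [406.6, 151.0, 22.3]
eef_rot: [[0.975, 0.222, 0.003], [0.222, -0.975, 0.0], [0.003, 0.0, -1.0]]
contact_force: [1.0, 0.1, 0.0]
grip_width: 1.002
finger_force: 0.0
```

Run:
```python
from ph import *
s=ctrl.get_state();print(s["ee_pos"],s["eef_rot"],s["time_s"],s["contact_force"])
P=ctrl.camera_params("wrist");im=ctrl.capture("wrist")[:,:,::-1].copy();cv2.imwrite("pics/w2.png",im)
np.savez("w2.npz",**{k:np.array(v) for k,v in P.items()})
```

```text
[406.60319603 150.97115028  22.32953345] [[ 9.75151434e-01  2.21515297e-01  3.26392967e-03]
 [ 2.21515447e-01 -9.75156810e-01  3.20000724e-04]
 [ 3.25372830e-03  4.10961676e-04 -9.99994622e-01]] 3.4 [0.95722175 0.11063079 0.00571112]
```

View pics/w2.png

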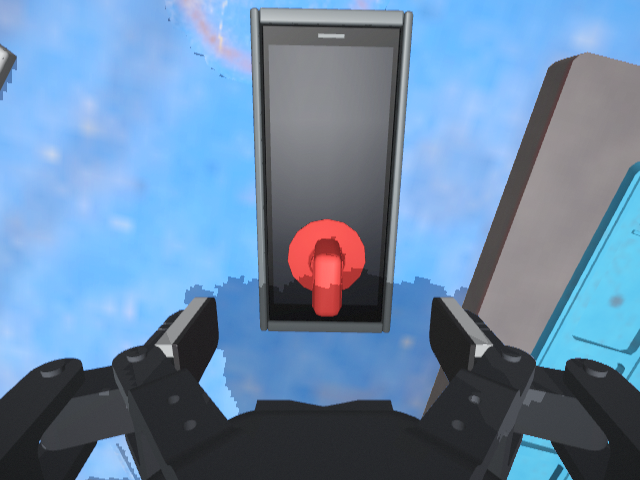

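The phone is centred between the open fingers. Its rim corners are at about (251,10), (411,12), (389,322) and (261,320).

Run:
```python
from ph import *
P=dict(np.load("w2.npz"))
w=ray(P,[(251,10),(411,12),(389,322),(261,320)],13)[:,:2];print(w)
a=(w[0]+w[1])/2;b=(w[2]+w[3])/2;d=a-b;print("len",np.hypot(*d),"ang",np.degrees(np.arctan2(d[1],d[0])),"c",(a+b)/2)
s=ctrl.get_state();print(s["ee_pos"])
```

```text
[[514.68836572 204.42473131]
 [527.4411542  145.4152573 ]
 [400.97868834 118.74073285]
 [388.57840817 177.95647891]]
len 129.05133067618098 ang 11.882061970271998 c [457.92165411 161.63430009]
[407.05710954 151.03529799  22.85430707]
```

Call:
{"name": "apply_moves", "arguments": {"steps": [-4,-1,-10,0,1,0,0,-10,0,1,0,0,-4.5,0,1,0,0,0,0,1,0,0,0,0,1,0,0,0,0,-1,0,0,0,0,-1,0,0,0,0,-1,0,0,0,0,-1,0,0,0,0,-1], "grip_force": 60}}

```text
time_s: 4.28
ee_pos: [401.0, 149.8, -3.3]
eef_rot: [[0.975, 0.222, 0.001], [0.222, -0.975, -0.0], [0.001, 0.0, -1.0]]
contact_force: [-1.6, -0.7, 5.7]
grip_width: 0.706
finger_force: 65.3
```

Call:
{"name": "apply_moves", "arguments": {"steps": [0,0,0,0,-1,0,0,0,0,-1,0,0,0,0,-1]}}

```text
time_s: 4.53
ee_pos: [401.0, 149.8, -3.3]
eef_rot: [[0.975, 0.222, 0.001], [0.222, -0.975, -0.0], [0.001, 0.0, -1.0]]
contact_force: [-2.4, 0.1, 5.2]
grip_width: 0.706
finger_force: 65.3
```

Call:
{"name": "apply_moves", "arguments": {"steps": [0,0,10,0,-1,0,0,15,0,-1,0,0,15,1,-1,4,12,5,1,-1,4,15,0,1,-1,4,15,0,1,-1,4,15,0,1,-1,4,15,0,1,-1,4,15,0,1,-1,4,10,0,1,-1]}}

```text
time_s: 5.37
ee_pos: [428.1, 247.8, 40.7]
eef_rot: [[0.6, 0.8, -0.0], [0.8, -0.6, -0.0], [-0.0, -0.0, -1.0]]
contact_force: [0.5, 0.1, -1.7]
grip_width: 0.704
finger_force: 65.2
```

Call:
{"name": "apply_moves", "arguments": {"steps": [2,5,0,1,-1,0,0,0,1,-1,0,0,0,0.45,-1,0,0,0,0,-1,0,0,0,0,-1,0,0,0,0,-1]}}

```text
time_s: 5.87
ee_pos: [430.1, 251.7, 40.7]
eef_rot: [[0.423, 0.906, -0.0], [0.906, -0.423, -0.0], [-0.0, -0.0, -1.0]]
contact_force: [-0.0, -0.3, -1.3]
grip_width: 0.705
finger_force: 65.2
```

Run:
```python
from ph import *
s=ctrl.get_state();print(s["ee_pos"],s["eef_rot"],s["time_s"],s["contact_force"])
P=ctrl.camera_params("wrist");im=ctrl.capture("wrist")[:,:,::-1].copy();cv2.imwrite("pics/w3.png",im)
np.savez("w3.npz",**{k:np.array(v) for k,v in P.items()})
im=ctrl.capture("top")[:,:,::-1];cv2.imwrite("pics/t3.png",im)
```

```text
[430.07163839 251.65747502  40.68109695] [[ 4.22685569e-01  9.06276305e-01 -4.10135940e-04]
 [ 9.06276331e-01 -4.22685668e-01 -1.91474103e-04]
 [-3.46887026e-04 -2.90763154e-04 -9.99999898e-01]] 5.8667 [-0.0242274  -0.32634401 -1.31605466]
```

View pics/w3.png

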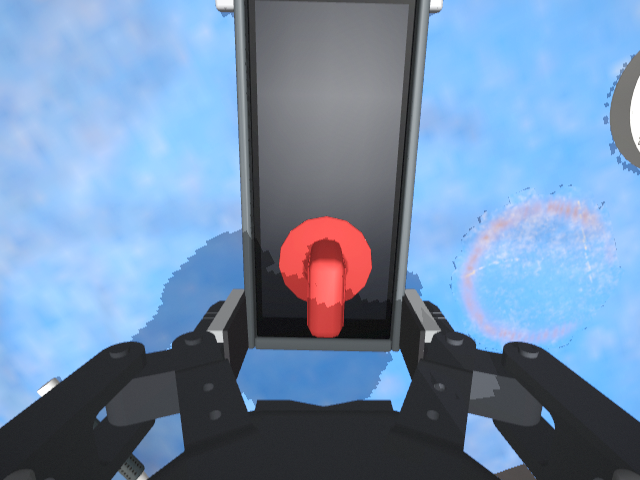

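Run:
```python
from ph import *
P=dict(np.load("w3.npz"))
im=cv2.imread("pics/w3.png"); m,_=masks(im)
for r in (1,3,5,7,9,12,60,150,200):
    x=np.where(m[r]>0)[0]; x=x[(x>150)&(x<460)]; print(r,x.min(),x.max())
th=np.radians(65.07);e=np.array([[np.cos(th),np.sin(th)],[-np.sin(th),np.cos(th)]]);O=np.array([500.9,400.9])
J=lambda w:(w[:,:2]-O)@e.T
print("tcp",J(np.array([[430.07,251.66]])))
print("bed",J(ray(P,[(218,9),(441,9)],6)))
for r in (60,150,200):
    x=np.where(m[r]>0)[0]; x=x[(x>210)&(x<460)]
    print(r,J(ray(P,[(x.min(),r),(x.max(),r)],57)))
P=ctrl.camera_params("top");im=cv2.imread("pics/t3.png")
im=im[195:305,190:370]
cv2.imwrite("pics/t3c.png",cv2.resize(im,None,fx=4.4,fy=4.4,interpolation=cv2.INTER_CUBIC))
```

```text
1 179 442
3 174 442
5 172 442
7 168 442
9 167 441
12 164 456
60 165 424
150 151 451
200 151 459
tcp [[-165.18993127    1.32404968]]
bed [[-39.44719318  46.86675605]
 [-39.54747177 -50.89750504]]
60 [[-70.28359476  36.67900261]
 [-70.35150575 -31.8695445 ]]
150 [[-98.46435718  39.40002722]
 [-98.54061713 -43.25848384]]
200 [[-115.76771479   40.87218587]
 [-115.84577077  -47.75010165]]
```

View pics/t3c.png

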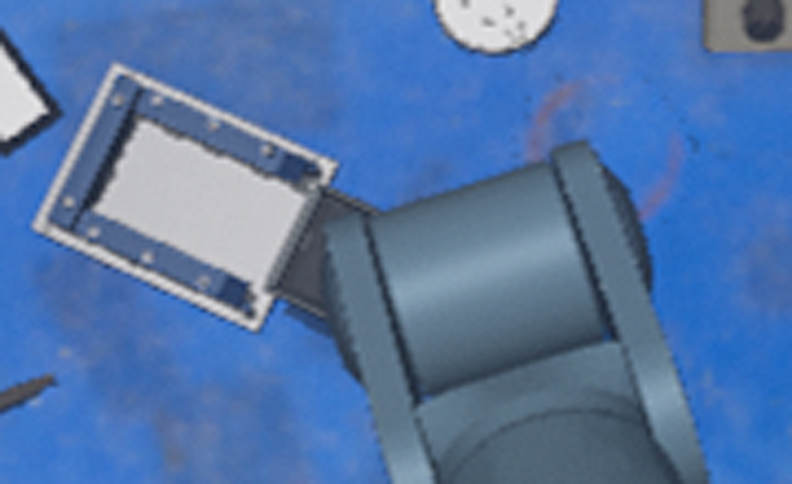

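Run:
```python
from ph import *
for n,z in (("w2",[13-22.3]),("w3",[16.3,6-40.7])):
    P=dict(np.load(n+".npz"));c=-P["R"].T@P["t"];print(n,c,P["R"][2])
    for r in (10,60,320,340):
        for zz in z:
            tz={"w2":22.3,"w3":40.7}[n]
            w=ray(P,[(200,r),(300,r)],tz+zz);print(r,zz,"depth",np.hypot(*(w[1]-w[0])[:2])*3.559)
# column profile of rim edges in w3
g=cv2.cvtColor(cv2.imread("pics/w3.png"),cv2.COLOR_BGR2HSV)
for r in (20,60,120,180,220):
    print(r,[ (x,int(g[r,x,1])) for x in range(228,262,2)],[ (x,int(g[r,x,1])) for x in range(400,440,2)])
```

```text
w2 [472.89702521 166.91408091 165.45411634] [-0.25627176 -0.05854414 -0.96483023]
10 -9.3 depth 134.17399669950737
60 -9.3 depth 138.68150856314264
320 -9.3 depth 168.03597304104161
340 -9.3 depth 170.8172485409451
w3 [459.72600966 313.76156385 183.58440038] [-0.11268782 -0.24114719 -0.96392401]
10 16.3 depth 111.3054714913712
10 -34.7 depth 156.1496942296819
60 16.3 depth 115.08977740093563
60 -34.7 depth 161.45867143208181
320 16.3 depth 139.80716401335482
320 -34.7 depth 196.13452617643085
340 16.3 depth 142.15564267635816
340 -34.7 depth 199.4291910318001
20 [(228, 119), (230, 112), (232, 110), (234, 95), (236, 27), (238, 19), (240, 15), (242, 18), (244, 29), (246, 25), (248, 20), (250, 4), (252, 0), (254, 0), (256, 20), (258, 17), (260, 19)] [(400, 17), (402, 13), (404, 15), (406, 13), (408, 6), (410, 6), (412, 6), (414, 18), (416, 22), (418, 24), (420, 19), (422, 15), (424, 19), (426, 22), (428, 86), (430, 109), (432, 107), (434, 107), (436, 109), (438, 111)]
60 [(228, 115), (230, 117), (232, 116), (234, 116), (236, 25), (238, 20), (240, 18), (242, 16), (244, 23), (246, 29), (2
[... 868 characters left out ...]
4, 16), (256, 16), (258, 10), (260, 22)] [(400, 13), (402, 23), (404, 30), (406, 19), (408, 17), (410, 17), (412, 21), (414, 90), (416, 111), (418, 110), (420, 108), (422, 106), (424, 107), (426, 109), (428, 111), (430, 111), (432, 111), (434, 109), (436, 108), (438, 107)]
220 [(228, 88), (230, 90), (232, 91), (234, 91), (236, 91), (238, 93), (240, 94), (242, 24), (244, 23), (246, 21), (248, 24), (250, 25), (252, 21), (254, 13), (256, 17), (258, 17), (260, 27)] [(400, 20), (402, 33), (404, 18), (406, 20), (408, 20), (410, 23), (412, 112), (414, 112), (416, 112), (418, 109), (420, 111), (422, 111), (424, 113), (426, 115), (428, 114), (430, 111), (432, 107), (434, 105), (436, 102), (438, 100)]
```

Run:
```python
from ph import *
P=dict(np.load("w3.npz"))
th=np.radians(65.07);e=np.array([[np.cos(th),np.sin(th)],[-np.sin(th),np.cos(th)]]);O=np.array([500.9,400.9])
J=lambda w:(w[:,:2]-O)@e.T
for r,a,b in((20,235,427.5),(60,235,425.5),(120,237,419.5),(180,241,413.5),(220,241.5,411.5)): print(J(ray(P,[(a,r),(b,r)],57)))
im=cv2.imread("pics/w3.png")[0:24,205:455];g=cv2.cvtColor(im,cv2.COLOR_BGR2HSV)[:,:,1]
m=g<45
for r in range(0,24,2): x=np.where(m[r])[0]; print(r,x.min()+205,x.max()+205)
```

```text
[[-58.84387782  28.47264566]
 [-58.90558481 -32.12152054]]
[[-70.29096355  29.24103346]
 [-70.35198618 -32.35447689]]
[[-88.67941265  29.80104087]
 [-88.73762518 -31.71756761]]
[[-108.70212397   29.70657136]
 [-108.75665222  -31.02407503]]
[[-123.0682676    30.4249816 ]
 [-123.12150411  -31.25197864]]
0 215 442
2 216 442
4 216 442
6 216 442
8 217 441
10 219 439
12 234 436
14 234 428
16 234 428
18 235 428
20 235 427
22 235 427
```

Phone sits flat in the grip, yawed −1.2° from the jig and 2.5 mm off its axis. I'll correct both and lower it.

Call:
{"name": "apply_moves", "arguments": {"steps": [2.3,-1,-10,0.25,-1,0,0,-12,0,-1,0,0,-10,0,-1,0,0,-3,0,-1,0,0,0,0,-1,0,0,0,0,-1]}}

```text
time_s: 6.47
ee_pos: [432.3, 250.7, 5.4]
eef_rot: [[0.402, 0.916, -0.001], [0.916, -0.402, -0.0], [-0.001, -0.001, -1.0]]
contact_force: [0.5, 0.5, -1.9]
grip_width: 0.709
finger_force: 65.2
```

Call:
{"name": "apply_moves", "arguments": {"steps": [0,0,-1,0,-1,0,0,-1,0,-1,0,0,0,0,-1,0,0,0,0,-1]}}

```text
time_s: 6.8
ee_pos: [432.8, 250.9, 4.1]
eef_rot: [[0.402, 0.916, 0.0], [0.916, -0.402, 0.0], [0.0, 0.0, -1.0]]
contact_force: [-0.9, 0.0, -1.2]
grip_width: 0.707
finger_force: 65.2
```

Call:
{"name": "apply_moves", "arguments": {"steps": [0,0,-1,0,-1,0,0,0,0,-1,0,0,-0.5,0,-1,0,0,0,0,-1,0,0,0,0,-1]}}

```text
time_s: 7.22
ee_pos: [432.9, 250.8, 2.6]
eef_rot: [[0.402, 0.916, 0.0], [0.916, -0.402, 0.0], [0.0, 0.0, -1.0]]
contact_force: [-0.7, -0.8, 0.4]
grip_width: 0.707
finger_force: 65.5
```

Run:
```python
from ph import *
s=ctrl.get_state();print(s["ee_pos"],s["moment"],s["time_s"],s["contact_force"])
P=ctrl.camera_params("wrist");im=ctrl.capture("wrist")[:,:,::-1].copy();cv2.imwrite("pics/w4.png",im)
np.savez("w4.npz",**{k:np.array(v) for k,v in P.items()})
```

```text
[432.86750417 250.81722344   2.57837877] [-0.02528558  0.09617883  0.01444439] 7.2167 [-0.66195936 -0.8307712   0.37337045]
```

View pics/w4.png

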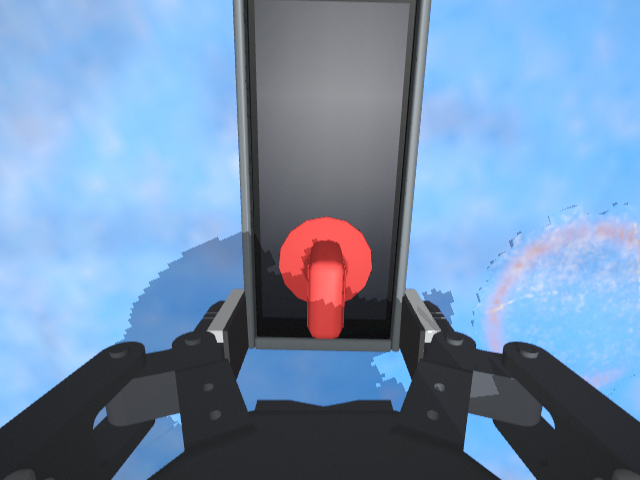

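The phone now rests lightly on the tongue, still straight in the grip and with the screen shut. I'll slide it in.

Call:
{"name": "apply_moves", "arguments": {"steps": [3.4,7.25,0,0,-1,3.4,7.25,0,0,-1,3.4,7.25,0,0,-1,3.4,7.25,0,0,-1,0,0,0,0,-1]}}

```text
time_s: 7.68
ee_pos: [447.5, 281.5, 2.7]
eef_rot: [[0.401, 0.916, 0.002], [0.916, -0.401, 0.001], [0.002, 0.001, -1.0]]
contact_force: [1.8, 1.9, 0.1]
grip_width: 0.709
finger_force: 65.5
```

Call:
{"name": "apply_moves", "arguments": {"steps": [2.1,4.5,0,0,-1,2.1,4.5,0,0,-1,2.1,4.5,0,0,-1,0,0,0,0,-1]}}

```text
time_s: 8.02
ee_pos: [453.2, 294.1, 2.7]
eef_rot: [[0.402, 0.916, 0.001], [0.916, -0.402, 0.001], [0.001, 0.001, -1.0]]
contact_force: [-0.3, 1.1, 3.6]
grip_width: 0.709
finger_force: 65.8
```

Call:
{"name": "apply_moves", "arguments": {"steps": [2.1,4.5,0,0,-1,2.1,4.5,0,0,-1,2.1,4.5,0,0,-1,2.1,4.5,0,0,-1,0,0,0,0,-1]}}

```text
time_s: 8.43
ee_pos: [461.5, 311.9, 2.7]
eef_rot: [[0.402, 0.916, 0.001], [0.916, -0.402, 0.001], [0.001, 0.001, -1.0]]
contact_force: [1.2, 1.1, 3.0]
grip_width: 0.705
finger_force: 65.9
```

Call:
{"name": "apply_moves", "arguments": {"steps": [2.1,4.5,0,0,-1,2.1,4.5,0,0,-1,2.1,4.5,0,0,-1,2.1,4.5,0,0,-1,0,0,0,0,-1]}}

```text
time_s: 8.85
ee_pos: [469.8, 329.7, 2.7]
eef_rot: [[0.402, 0.916, 0.001], [0.916, -0.402, 0.001], [0.001, 0.001, -1.0]]
contact_force: [-1.1, -0.6, 4.9]
grip_width: 0.707
finger_force: 65.9
```

Call:
{"name": "apply_moves", "arguments": {"steps": [2.1,4.5,0,0,-1,2.1,4.5,0,0,-1,2.1,4.5,0,0,-1,1.3,2.7,0,0,-1,0,0,0,0,-1]}}

```text
time_s: 9.27
ee_pos: [477.2, 345.5, 2.7]
eef_rot: [[0.402, 0.916, 0.0], [0.916, -0.402, -0.0], [-0.0, 0.0, -1.0]]
contact_force: [-0.8, -2.7, 7.7]
grip_width: 0.706
finger_force: 66.0
```

Call:
{"name": "apply_moves", "arguments": {"steps": [0.8,1.8,0,0,-1,0,0,0,0,-1,0.8,1.8,0,0,-1,0,0,0,0,-1]}}

```text
time_s: 9.6
ee_pos: [478.5, 348.6, 2.7]
eef_rot: [[0.402, 0.916, -0.0], [0.916, -0.402, -0.001], [-0.001, 0.0, -1.0]]
contact_force: [-1.6, -4.4, 8.0]
grip_width: 0.71
finger_force: 66.2
```

Call:
{"name": "apply_moves", "arguments": {"steps": [0.8,1.8,0,0,-1,0,0,0,0,-1,0,0,0,0,-1]}}

```text
time_s: 9.85
ee_pos: [479.4, 350.4, 2.7]
eef_rot: [[0.402, 0.916, -0.0], [0.916, -0.402, -0.001], [-0.001, 0.0, -1.0]]
contact_force: [-1.7, -4.1, 6.9]
grip_width: 0.703
finger_force: 66.2
```

Call:
{"name": "apply_moves", "arguments": {"steps": [0.6,1.35,0,0,-1,0,0,0,0,-1,0,0,0,0,-1]}}

```text
time_s: 10.1
ee_pos: [479.6, 350.8, 2.7]
eef_rot: [[0.402, 0.916, -0.002], [0.916, -0.402, -0.003], [-0.003, -0.0, -1.0]]
contact_force: [-3.4, -8.0, 9.7]
grip_width: 0.706
finger_force: 66.6
```

Call:
{"name": "apply_moves", "arguments": {"steps": [0.4,0.9,0,0,-1,0,0,0,0,-1,0.4,0.9,0,0,-1,0,0,0,0,-1,0,0,0,0,-1]}}

```text
time_s: 10.52
ee_pos: [479.5, 350.9, 2.7]
eef_rot: [[0.401, 0.916, -0.005], [0.916, -0.401, -0.007], [-0.008, -0.001, -1.0]]
contact_force: [-6.3, -16.5, 16.6]
grip_width: 0.705
finger_force: 67.3
```

Run:
```python
from ph import *
P=ctrl.camera_params("wrist");im=ctrl.capture("wrist")[:,:,::-1].copy();cv2.imwrite("pics/w5.png",im)
np.savez("w5.npz",**{k:np.array(v) for k,v in P.items()})
im=ctrl.capture("top")[:,:,::-1][195:305,190:370]
a=cv2.resize(im,(400,244),interpolation=cv2.INTER_CUBIC)
im=ctrl.capture("scene")[:,:,::-1][215:335,150:346]
b=cv2.resize(im,(400,244),interpolation=cv2.INTER_CUBIC)
c=cv2.resize(cv2.imread("pics/w5.png"),(460,345))
o=np.zeros((589,800,3),np.uint8);o[:244,:400]=a;o[:244,400:]=b;o[244:,:460]=c;cv2.imwrite("pics/m5.png",o)
```

```text
(no output)
```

View pics/m5.png

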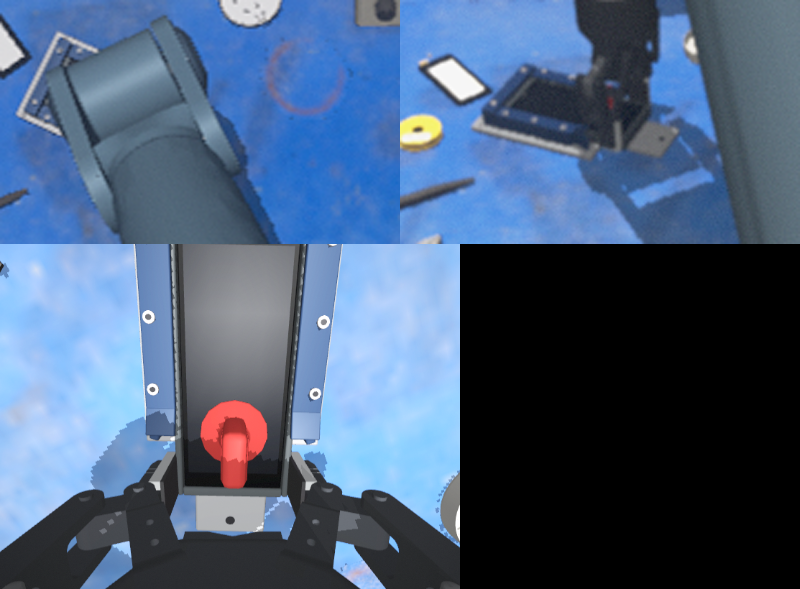

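The phone is under both lips and gripped straight, the screen is shut, and about 17 N is resisting. The lip ends are at wrist pixels (203,268) and (445,273), and the phone's bottom edge is at row ~344. I'll check that distance against 34 mm.

Run:
```python
from ph import *
P=dict(np.load("w5.npz"))
th=np.radians(65.07);e=np.array([[np.cos(th),np.sin(th)],[-np.sin(th),np.cos(th)]]);O=np.array([500.9,400.9])
J=lambda w:(w[:,:2]-O)@e.T
im=cv2.imread("pics/w5.png")
g=cv2.cvtColor(im,cv2.COLOR_BGR2GRAY)
print("col325 rows",[(r,int(g[r,300])) for r in range(325,362,2)])
print("col215",[(r,int(g[r,215])) for r in range(222,285,3)])
print("lip",J(ray(P,[(203,268.5),(445,272.7)],27)),J(ray(P,[(203,268.5),(445,272.7)],23.4)))
print("bed corner / tongue hole?"); print("bottom",J(ray(P,[(325,340),(325,344),(325,348)],19)))
f=3;_,r=masks(cv2.resize(im,None,fx=f,fy=f));ys,xs=np.where(r>0);
c=comp(r,(322*f,250*f));w=J(ray(P,(c[:,0]+.5)/f-.5,21.5)); print("cup front edge x max, y-range",w[:,0].max(),w[:,1].min(),w[:,1].max())
```

```text
col325 rows [(325, 18), (327, 20), (329, 20), (331, 21), (333, 20), (335, 21), (337, 31), (339, 86), (341, 100), (343, 100), (345, 99), (347, 97), (349, 91), (351, 184), (353, 183), (355, 184), (357, 183), (359, 183), (361, 183)]
col215 [(222, 134), (225, 133), (228, 123), (231, 149), (234, 121), (237, 94), (240, 94), (243, 95), (246, 96), (249, 96), (252, 97), (255, 97), (258, 97), (261, 99), (264, 98), (267, 77), (270, 81), (273, 152), (276, 139), (279, 141), (282, 144)]
lip [[-28.775157    40.70720516]
 [-28.37206566 -44.69307896]] [[-30.12725338  41.97769806]
 [-29.71186516 -46.02784491]]
bed corner / tongue hole?
bottom [[-61.04896382  -3.08851316]
 [-62.85751659  -3.13155388]
 [-64.67871567  -3.17489557]]
cup front edge x max, y-range -10.43537620257175 -19.338363848974133 14.731081772826021
```

Call:
{"name": "apply_moves", "arguments": {"steps": [0,0,0,0,0.6,0,0,0,0,1,0,0,0,0,1,0,0,5,0,1,0,0,20,0,1,0,0,35,0,1,0,0,35,0,1,0,0,25,0,1,0,0,0,0,1,0,0,0,0,1]}}

```text
time_s: 11.5
ee_pos: [481.8, 354.9, 124.6]
eef_rot: [[0.402, 0.916, 0.004], [0.916, -0.402, 0.002], [0.004, 0.003, -1.0]]
contact_force: [-0.6, -0.3, 0.2]
grip_width: 1.001
finger_force: 0.0
```

Run:
```python
from ph import *
s=ctrl.get_state();print(s["ee_pos"],s["time_s"],s["contact_force"])
P=ctrl.camera_params("wrist");im=ctrl.capture("wrist")[:,:,::-1].copy();cv2.imwrite("pics/w6.png",im)
np.savez("w6.npz",**{k:np.array(v) for k,v in P.items()})
```

```text
[481.84041881 354.90613692 124.58384218] 11.5 [-0.59559058 -0.26411876  0.19443488]
```

View pics/w6.png

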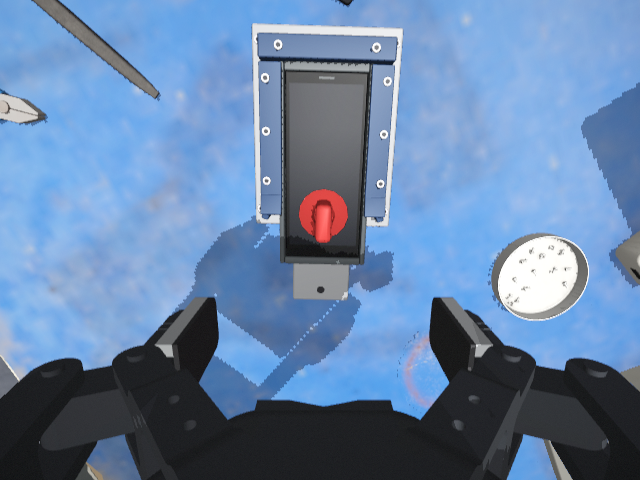

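The phone lies in the jig with its top rim (row ~63–70) right against the stop (row ~61). Its bottom edge is at row ~263, the plate front edge at ~222 and the plate back at ~26. I'll measure this now.

Run:
```python
from ph import *
P=dict(np.load("w6.npz"));im=cv2.imread("pics/w6.png");g=cv2.cvtColor(im,cv2.COLOR_BGR2GRAY)
print("col300",[(r,int(g[r,300])) for r in list(range(22,40))+list(range(56,76))+list(range(254,300,2))])
print("col260",[(r,int(g[r,275])) for r in range(212,232)])
th=np.radians(65.07);e=np.array([[np.cos(th),np.sin(th)],[-np.sin(th),np.cos(th)]]);O=np.array([500.9,400.9])
J=lambda p,z:((ray(P,p,z)[:,:2]-O)@e.T).round(1)
print("plate back",J([(254,24),(403,28.5)],6),"front",J([(258,222),(387,225)],6),"tongue end",J([(294,298),(345,298)],6))
print("phone bottom z19",J([(283,262),(362,264)],19),"stop inner top z25.5",J([(288,62),(370,65)],25.5),"phone top z19",J([(288,66),(370,69)],19))
_,r=masks(cv2.resize(im,None,fx=3,fy=3));c=comp(r,(322*3,205*3));w=J((c[:,0]+.5)/3-.5,21.5);print("cup",w[:,0].max(),w[:,1].min(),w[:,1].max())
```

```text
col300 [(22, 157), (23, 158), (24, 157), (25, 193), (26, 225), (27, 233), (28, 232), (29, 232), (30, 233), (31, 233), (32, 233), (33, 188), (34, 115), (35, 126), (36, 134), (37, 134), (38, 135), (39, 135), (56, 131), (57, 86), (58, 34), (59, 28), (60, 28), (61, 61), (62, 83), (63, 141), (64, 161), (65, 163), (66, 164), (67, 167), (68, 164), (69, 133), (70, 72), (71, 33), (72, 83), (73, 98), (74, 94), (75, 94), (254, 17), (256, 43), (258, 83), (260, 83), (262, 74), (264, 138), (266, 153), (268, 153), (270, 152), (272, 153), (274, 153), (276, 152), (278, 152), (280, 151), (282, 152), (284, 151), (286, 151), (288, 151), (290, 150), (292, 149), (294, 150), (296, 150), (298, 135)]
col260 [(212, 144), (213, 125), (214, 137), (215, 206), (216, 225), (217, 226), (218, 226), (219, 225), (220, 225), (221, 225), (222, 213), (223, 175), (224, 158), (225, 165), (226, 164), (227, 166), (228, 167), (229, 167), (230, 167), (231, 167)]
plate back [[ 93.8  45.5]
 [ 93.4 -52. ]] front [[-38.3  46.3]
 [-38.5 -50.6]] tongue end [[-99.5  19.3]
 [-98.6 -21.3]]
phone bottom z19 [[-65.1  26.4]
 [-65.4 -31.8]] stop inner top z25.5 [[ 67.7  21.6]
 [ 67.2 -29.3]] phone top z19 [[ 66.7  22.2]
 [ 66.1 -30.2]]
cup -10.7 -19.1 14.9
```

The phone is home: its cup and bottom edge match the home positions to about 1 mm. Next I'll grip the tab, with the fingertips just above the skirt.

Call:
{"name": "apply_moves", "arguments": {"steps": [3,7,0,-0.24,1,3,7,-10,0,1,2.9,5.8,-25,0,1,0,0,-30,0,1,0,0,-18,0,1,0,0,-5,0,1,0,0,0,0,1,0,0,0,0,1]}}

```text
time_s: 12.22
ee_pos: [489.4, 373.8, 34.0]
eef_rot: [[0.421, 0.907, -0.001], [0.907, -0.421, -0.0], [-0.001, -0.001, -1.0]]
contact_force: [0.5, 0.9, -0.5]
grip_width: 0.999
finger_force: 0.0
```

Run:
```python
from ph import *
s=ctrl.get_state();print(s["ee_pos"],s["time_s"],s["contact_force"])
P=ctrl.camera_params("wrist");im=ctrl.capture("wrist")[:,:,::-1].copy();cv2.imwrite("pics/w7.png",im)
s=ctrl.get_state();print(s["ee_pos"])
```

```text
[489.37804071 373.75783047  33.97907295] 12.2167 [ 0.4915535   0.9172581  -0.50045294]
[490.21460379 374.13263727  35.14133256]
```

View pics/w7.png

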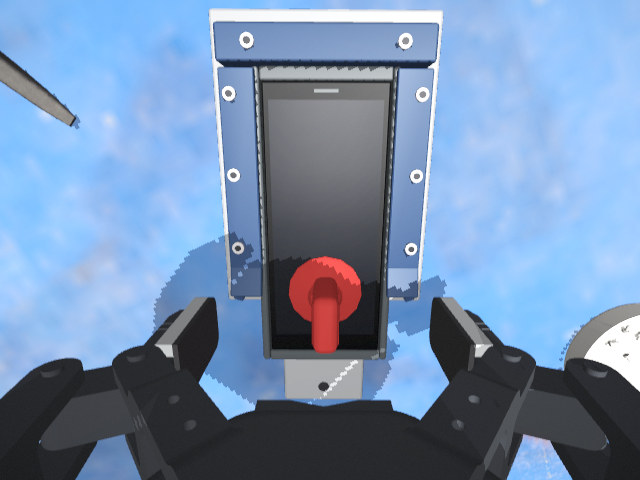

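Run:
```python
from ph import *
for n,c,rs in (("w2",330,range(4,48)),("w7",326,range(50,100))):
    im=cv2.imread(f"pics/{n}.png");print(n,[(r,*map(int,im[r,c])) for r in rs])
P=dict(np.load("w2.npz"));w=ray(P,[(330,10),(330,25),(330,36)],13.2)[:,:2];print(np.hypot(*(w[0]-w[1])),np.hypot(*(w[0]-w[2])))
P=ctrl.camera_params("wrist");w=ray(P,[(326,66),(326,78),(326,90.5)],19.2)[:,:2];print(np.hypot(*(w[0]-w[2])),np.hypot(*(w[1]-w[2])))
```

```text
w2 [(4, 255, 193, 118), (5, 255, 193, 117), (6, 255, 193, 117), (7, 255, 194, 116), (8, 233, 171, 107), (9, 171, 143, 121), (10, 156, 153, 146), (11, 168, 164, 157), (12, 170, 167, 160), (13, 173, 170, 163), (14, 175, 173, 166), (15, 177, 174, 168), (16, 180, 178, 172), (17, 182, 180, 174), (18, 186, 183, 178), (19, 189, 187, 181), (20, 192, 190, 184), (21, 184, 181, 176), (22, 160, 156, 150), (23, 125, 121, 113), (24, 88, 84, 78), (25, 55, 53, 49), (26, 42, 39, 37), (27, 79, 79, 78), (28, 99, 98, 98), (29, 98, 98, 97), (30, 99, 98, 97), (31, 97, 98, 97), (32, 98, 99, 97), (33, 117, 117, 115), (34, 178, 175, 172), (35, 196, 194, 190), (36, 196, 195, 189), (37, 161, 160, 156), (38, 111, 109, 108), (39, 97, 96, 96), (40, 98, 97, 97), (41, 97, 97, 97), (42, 98, 97, 97), (43, 96, 95, 96), (44, 97, 96, 97), (45, 104, 102, 102), (46, 132, 127, 126), (47, 141, 136, 135)]
w7 [(50, 201, 160, 134), (51, 202, 161, 134), (52, 202, 160, 133), (53, 202, 161, 134), (54, 202, 161, 134), (55, 202, 162, 135), (56, 203, 162, 134), (57, 204, 163, 135), (58, 197, 155, 129), (59, 176, 134, 108), (60, 142,
[... 172 characters left out ...]
, 181), (70, 191, 188, 182), (71, 191, 189, 183), (72, 192, 190, 183), (73, 193, 190, 185), (74, 194, 191, 186), (75, 195, 192, 186), (76, 196, 193, 187), (77, 192, 189, 184), (78, 169, 167, 161), (79, 117, 116, 110), (80, 60, 57, 53), (81, 37, 36, 34), (82, 62, 61, 60), (83, 105, 104, 104), (84, 114, 114, 114), (85, 114, 113, 113), (86, 114, 113, 113), (87, 112, 112, 112), (88, 131, 130, 129), (89, 185, 183, 180), (90, 203, 200, 196), (91, 203, 200, 195), (92, 163, 162, 158), (93, 112, 113, 112), (94, 112, 112, 111), (95, 112, 111, 111), (96, 113, 110, 111), (97, 112, 110, 110), (98, 112, 110, 110), (99, 125, 122, 121)]
5.020479514467516 8.765465167988353
9.274499935816403 4.770794841039245
```

The bright strip is the phone's own top rim, as seen earlier on the bench, and it touches the stop with no gap. The tab is centred between the fingers, so I'll close on it.

Call:
{"name": "apply_moves", "arguments": {"steps": [0,0,-3,0,1,0,0,0,0,1,0,0,0,0,-1,0,0,0,0,-1,0,0,0,0,-1,0,0,0,0,-1,0,0,0,0,-1,0,0,0,0,-1,0,0,0,0,-1,0,0,0,0,-1], "grip_force": 50}}

```text
time_s: 13.1
ee_pos: [489.7, 373.8, 31.5]
eef_rot: [[0.421, 0.907, 0.0], [0.907, -0.421, 0.0], [0.0, 0.0, -1.0]]
contact_force: [-0.0, -0.2, 1.3]
grip_width: 0.107
finger_force: 51.8
```

Call:
{"name": "apply_moves", "arguments": {"steps": [0,0,0,0,-1,0,0,0,0,-1,0,0,0,0,-1]}}

```text
time_s: 13.35
ee_pos: [489.7, 373.8, 31.4]
eef_rot: [[0.421, 0.907, 0.0], [0.907, -0.421, -0.0], [0.0, 0.0, -1.0]]
contact_force: [-0.8, -1.3, 1.7]
grip_width: 0.108
finger_force: 51.8
```

Call:
{"name": "apply_moves", "arguments": {"steps": [0.4,0.8,0,0,-1,0,0,0.7,0,-1,0,0,0.7,0,-1,0,0,0,0,-1,0,0,0,0,-1]}}

```text
time_s: 13.77
ee_pos: [489.5, 374.1, 32.0]
eef_rot: [[0.421, 0.907, -0.001], [0.907, -0.421, -0.001], [-0.002, -0.001, -1.0]]
contact_force: [-0.6, -3.7, -2.0]
grip_width: 0.105
finger_force: 51.3
```

Call:
{"name": "apply_moves", "arguments": {"steps": [0,0,0.5,0,-1,0,0,0,0,-1,0,0,0,0,-1]}}

```text
time_s: 14.02
ee_pos: [489.4, 374.2, 32.6]
eef_rot: [[0.421, 0.907, -0.002], [0.907, -0.421, -0.001], [-0.002, -0.001, -1.0]]
contact_force: [-0.1, -2.8, -3.2]
grip_width: 0.107
finger_force: 51.1
```

Call:
{"name": "apply_moves", "arguments": {"steps": [0,0,0.7,0,-1,0,0,0,0,-1,0,0,0.5,0,-1,0,0,0,0,-1,0,0,0,0,-1]}}

```text
time_s: 14.43
ee_pos: [489.3, 374.3, 33.3]
eef_rot: [[0.421, 0.907, -0.001], [0.907, -0.421, -0.001], [-0.001, -0.001, -1.0]]
contact_force: [2.2, -0.9, -13.4]
grip_width: 0.102
finger_force: 49.6
```

Call:
{"name": "apply_moves", "arguments": {"steps": [0,0,0.5,0,-1,0,0,0,0,-1,0,0,0.5,0,-1,0,0,0,0,-1,0,0,0,0,-1]}}

```text
time_s: 14.85
ee_pos: [490.0, 375.0, 36.2]
eef_rot: [[0.421, 0.907, -0.0], [0.907, -0.421, 0.0], [0.0, -0.0, -1.0]]
contact_force: [-1.1, 0.3, -7.0]
grip_width: 0.109
finger_force: 50.2
```

Call:
{"name": "apply_moves", "arguments": {"steps": [0.2,0.5,1,0,-1,0.2,0.5,1,0,-1,0.2,0.4,1,0,-1,0,0,0,0,-1,0,0,0,0,-1,0,0,0,0,-1]}}

```text
time_s: 15.35
ee_pos: [490.6, 376.0, 38.7]
eef_rot: [[0.421, 0.907, -0.0], [0.907, -0.421, -0.0], [-0.0, -0.0, -1.0]]
contact_force: [-3.3, -1.7, -6.5]
grip_width: 0.101
finger_force: 50.2
```

Run:
```python
from ph import *
s=ctrl.get_state();print(s["ee_pos"],s["time_s"],s["contact_force"],s["moment"])
P=ctrl.camera_params("wrist");im=ctrl.capture("wrist")[:,:,::-1].copy();cv2.imwrite("pics/w8.png",im)
np.savez("w8.npz",**{k:np.array(v) for k,v in P.items()})
# screen/rim intensity profiles
for c in (285,300,350,365): print(c,[(r,int(im[r,c].mean())) for r in range(300,372,3)])
for r in (90,320,330): print(r,[(c,int(im[r,c].mean())) for c in list(range(252,284,2))+list(range(366,398,2))])
print("top",[(r,int(im[r,326].mean())) for r in range(54,96,2)])
```

```text
[490.5508391  376.0152062   38.70203337] 15.35 [-3.27558353 -1.72235571 -6.51431394] [-0.61721995  0.65779353 -0.01431108]
285 [(300, 43), (303, 42), (306, 62), (309, 43), (312, 48), (315, 45), (318, 44), (321, 44), (324, 43), (327, 45), (330, 55), (333, 69), (336, 41), (339, 44), (342, 42), (345, 44), (348, 41), (351, 42), (354, 42), (357, 39), (360, 44), (363, 42), (366, 42), (369, 42)]
300 [(300, 127), (303, 128), (306, 129), (309, 128), (312, 127), (315, 128), (318, 127), (321, 128), (324, 207), (327, 43), (330, 44), (333, 41), (336, 42), (339, 44), (342, 44), (345, 43), (348, 41), (351, 39), (354, 37), (357, 37), (360, 37), (363, 42), (366, 50), (369, 57)]
350 [(300, 127), (303, 128), (306, 127), (309, 127), (312, 128), (315, 127), (318, 128), (321, 127), (324, 99), (327, 43), (330, 44), (333, 41), (336, 43), (339, 45), (342, 41), (345, 42), (348, 44), (351, 41), (354, 42), (357, 37), (360, 39), (363, 39), (366, 40), (369, 38)]
365 [(300, 42), (303, 44), (306, 61), (309, 43), (312, 46), (315, 44), (318, 42), (321, 42), (324, 43), (327, 43), (330, 52), (333, 72), (336, 43), (339,
[... 743 characters left out ...]
, 88), (382, 93), (384, 78), (386, 140), (388, 137), (390, 138), (392, 139), (394, 140), (396, 139)]
330 [(252, 137), (254, 138), (256, 135), (258, 138), (260, 138), (262, 114), (264, 53), (266, 44), (268, 43), (270, 43), (272, 44), (274, 41), (276, 60), (278, 60), (280, 57), (282, 52), (366, 53), (368, 56), (370, 61), (372, 46), (374, 44), (376, 44), (378, 45), (380, 42), (382, 44), (384, 76), (386, 203), (388, 202), (390, 202), (392, 201), (394, 201), (396, 200)]
top [(54, 162), (56, 163), (58, 162), (60, 165), (62, 166), (64, 166), (66, 166), (68, 157), (70, 93), (72, 40), (74, 58), (76, 159), (78, 186), (80, 187), (82, 188), (84, 189), (86, 171), (88, 63), (90, 80), (92, 103), (94, 102)]
```

Call:
{"name": "apply_moves", "arguments": {"steps": [0.2,0.4,1,0,-1,0.1,0.3,1,0,-1,0,0,0.5,0,-1,0,0,0,0,-1,0,0,0,0,-1,0,0,0,0,-1]}}

```text
time_s: 15.9
ee_pos: [491.0, 377.0, 41.0]
eef_rot: [[0.421, 0.907, 0.0], [0.907, -0.421, 0.001], [0.001, 0.0, -1.0]]
contact_force: [-0.7, 1.7, -10.2]
grip_width: 0.105
finger_force: 49.6
```

Run:
```python
from ph import *
s=ctrl.get_state();print(s["ee_pos"],s["time_s"],s["contact_force"])
P=ctrl.camera_params("wrist");im=ctrl.capture("wrist")[:,:,::-1].copy();cv2.imwrite("pics/w9.png",im)
np.savez("w9.npz",**{k:np.array(v) for k,v in P.items()})
a=cv2.imread("pics/w7.png").mean(2)
g=im.mean(2)
for r in (110,160,200,225,240,255,270,285):
    print("w9",r,[int(v) for v in g[r,250:290]],'|',[int(v) for v in g[r,360:398]])
for r in (110,200,285):
    print("w7",r,[int(v) for v in a[r,250:290]],'|',[int(v) for v in a[r,360:398]])
```

```text
[491.00708918 376.97238016  40.95108992] 15.9 [ -0.68406107   1.66395143 -10.16810555]
w9 110 [168, 169, 169, 169, 170, 170, 147, 97, 44, 109, 65, 49, 28, 57, 80, 82, 81, 81, 107, 108, 109, 109, 110, 110, 110, 112, 113, 113, 113, 115, 114, 115, 115, 115, 116, 117, 117, 117, 118, 118] | [133, 131, 132, 131, 131, 131, 130, 131, 130, 131, 131, 131, 130, 130, 129, 131, 130, 129, 129, 124, 105, 105, 105, 110, 56, 38, 44, 68, 112, 131, 111, 87, 47, 110, 181, 185, 185, 185]
w9 160 [158, 159, 159, 160, 160, 160, 159, 159, 145, 101, 39, 74, 58, 52, 31, 76, 72, 74, 73, 106, 119, 118, 119, 119, 119, 120, 122, 120, 122, 123, 123, 124, 125, 125, 125, 126, 127, 128, 128, 129] | [143, 142, 141, 141, 142, 141, 142, 141, 141, 141, 140, 140, 139, 140, 140, 140, 138, 138, 118, 93, 94, 93, 83, 23, 45, 76, 133, 180, 163, 41, 95, 152, 173, 173, 171, 170, 170, 169]
w9 200 [150, 149, 149, 149, 150, 150, 150, 151, 150, 155, 114, 66, 87, 115, 66, 28, 67, 66, 66, 66, 90, 111, 113, 113, 114, 114, 114, 116, 115, 117, 117, 117, 117, 119, 120, 121, 119, 121, 121, 121] | [131, 133, 131, 131, 132, 131, 132, 130, 132
[... 2342 characters left out ...]
00 [151, 151, 151, 151, 151, 152, 152, 129, 104, 46, 166, 179, 120, 101, 53, 51, 28, 75, 72, 73, 74, 78, 89, 89, 91, 90, 92, 91, 93, 93, 93, 93, 94, 95, 95, 95, 96, 95, 96, 96] | [102, 102, 101, 100, 101, 101, 101, 101, 100, 101, 101, 101, 100, 100, 99, 98, 99, 100, 100, 97, 91, 89, 90, 93, 15, 45, 45, 74, 131, 176, 45, 100, 138, 160, 160, 159, 159, 158]
w7 285 [105, 105, 107, 107, 107, 106, 108, 108, 107, 108, 95, 65, 65, 92, 93, 85, 77, 54, 46, 31, 28, 29, 26, 26, 31, 34, 36, 35, 36, 36, 36, 35, 36, 33, 35, 37, 35, 35, 36, 55] | [85, 34, 31, 36, 32, 32, 33, 34, 34, 34, 34, 33, 32, 32, 33, 31, 26, 25, 27, 24, 21, 47, 49, 75, 95, 99, 57, 103, 183, 197, 195, 195, 195, 195, 153, 192, 193, 192]
```

Run:
```python
from ph import *
P=dict(np.load("w9.npz"))
th=np.radians(65.07);e=np.array([[np.cos(th),np.sin(th)],[-np.sin(th),np.cos(th)]]);O=np.array([500.9,400.9])
X=[];Z=[]
for r,a,b in((110,263,383.8),(160,265,382.4),(200,266,381.3),(225,267,380.7),(240,267,379.8),(255,267.7,379.8),(270,268,378.8)):
    f=lambda z:np.linalg.norm(np.diff(ray(P,[(a,r),(b,r)],z),axis=0))
    f0,f1=f(0),f(40);z=40*(53-f0)/(f1-f0);p=(ray(P,[((a+b)/2,r)],z)[0,:2]-O)@e.T
    X.append(p[0]);Z.append(z);print(r,p.round(1),round(z,1))
k=np.polyfit(X,Z,1);print("slope",k[0],"z at hinge x=63.7",np.polyval(k,63.7),"at -60",np.polyval(k,-60.3))
s=ctrl.get_state();print(s["contact_force"],s["ee_pos"])
```

```text
110 [57.1 -1.6] 18.0
160 [35.8 -1.7] 19.1
200 [17.9 -1.7] 21.0
225 [ 6.4 -1.8] 21.8
240 [-0.7 -1.6] 22.4
255 [-7.8 -1.8] 23.3
270 [-15.4  -1.6] 23.3
slope -0.07929088526645095 z at hinge x=63.7 17.27745465883286 at -60 27.109524431872778
[-1.5201325   0.52973381 -9.30470465] [490.96609157 376.95710193  40.91797439]
```

Call:
{"name": "apply_moves", "arguments": {"steps": [0.2,0.4,0.6,0,-1,0,0,0.6,0,-1,0,0,0,0,-1,0,0,0,0,-1,0,0,0,0,-1,0,0,0,0,-1]}}

```text
time_s: 16.45
ee_pos: [491.2, 377.5, 42.2]
eef_rot: [[0.421, 0.907, 0.001], [0.907, -0.421, 0.001], [0.001, 0.0, -1.0]]
contact_force: [0.3, 4.2, -10.7]
grip_width: 0.106
finger_force: 49.2
```

Run:
```python
from ph import *
s=ctrl.get_state();print(s["ee_pos"],s["time_s"],s["contact_force"])
P=ctrl.camera_params("wrist");im=ctrl.capture("wrist")[:,:,::-1].copy();cv2.imwrite("pics/w10.png",im)
np.savez("w10.npz",**{k:np.array(v) for k,v in P.items()})
g=im.mean(2)
for r in (110,160,200,225,240,255,270):
    print(r,[int(v) for v in g[r,258:274]],'|',[int(v) for v in g[r,374:390]])
print("top",[(r,int(im[r,326].mean())) for r in range(64,96,1)])
```

```text
[491.23993298 377.46112995  42.1782359 ] 16.45 [  0.30728198   4.19166217 -10.71215364]
110 [56, 96, 88, 49, 49, 32, 79, 78, 78, 79, 83, 82, 83, 83, 84, 84] | [104, 105, 105, 105, 105, 102, 101, 100, 101, 89, 25, 45, 47, 88, 141, 188]
160 [164, 111, 63, 64, 68, 49, 26, 69, 72, 71, 72, 96, 117, 118, 119, 120] | [139, 139, 139, 138, 95, 90, 90, 89, 51, 32, 54, 102, 162, 163, 72, 65]
200 [150, 149, 141, 103, 38, 93, 72, 25, 62, 62, 64, 65, 90, 113, 114, 115] | [134, 134, 134, 79, 80, 81, 85, 32, 37, 94, 157, 140, 92, 80, 115, 161]
225 [143, 144, 143, 136, 104, 46, 117, 97, 28, 59, 59, 59, 59, 95, 108, 108] | [125, 123, 98, 74, 73, 73, 50, 30, 103, 162, 168, 49, 98, 135, 150, 149]
240 [139, 138, 140, 140, 116, 87, 66, 101, 46, 54, 57, 57, 58, 81, 102, 102] | [116, 118, 71, 70, 70, 73, 22, 67, 133, 101, 57, 88, 117, 144, 143, 143]
255 [134, 134, 134, 135, 137, 109, 55, 112, 111, 41, 52, 53, 52, 53, 95, 95] | [108, 99, 66, 67, 65, 51, 31, 126, 157, 105, 75, 114, 140, 137, 136, 135]
270 [95, 95, 96, 97, 97, 91, 64, 66, 78, 28, 28, 30, 29, 30, 44, 50] | [99, 72, 61, 63, 61, 24, 85, 153, 90, 55, 113, 143, 141, 140, 141, 140]
top [(64, 164), (65, 164), (66, 164), (67, 164), (68, 164), (69, 164), (70, 165), (71, 165), (72, 165), (73, 167), (74, 157), (75, 129), (76, 90), (77, 55), (78, 39), (79, 38), (80, 70), (81, 91), (82, 166), (83, 187), (84, 186), (85, 186), (86, 186), (87, 185), (88, 186), (89, 186), (90, 187), (91, 176), (92, 145), (93, 92), (94, 45), (95, 72)]
```

Call:
{"name": "apply_moves", "arguments": {"steps": [0.4,0.9,0,0,-1,0,0,0,0,-1,0,0,0,0,-1,0,0,0,0,-1,0,0,0,0,-1,0,0,0,0,-1]}}

```text
time_s: 17.0
ee_pos: [491.3, 377.5, 42.1]
eef_rot: [[0.421, 0.907, -0.001], [0.907, -0.421, -0.001], [-0.001, -0.0, -1.0]]
contact_force: [-4.1, -4.0, -6.5]
grip_width: 0.102
finger_force: 49.9
```

Run:
```python
from ph import *
P=dict(np.load("w10.npz"))
th=np.radians(65.07);e=np.array([[np.cos(th),np.sin(th)],[-np.sin(th),np.cos(th)]]);O=np.array([500.9,400.9])
X=[];Z=[]
for r,a,b in((110,263.8,383.7),(160,265,382.1),(200,266,381),(225,266.7,380.4),(240,266.7,379.8),(255,267.5,379.2),(270,267.7,378.7)):
    f=lambda z:np.linalg.norm(np.diff(ray(P,[(a,r),(b,r)],z),axis=0))
    f0,f1=f(0),f(40);z=40*(53-f0)/(f1-f0);p=(ray(P,[((a+b)/2,r)],z)[0,:2]-O)@e.T
    X.append(p[0]);Z.append(z)
k=np.polyfit(X,Z,1);print(np.round(Z,1),"slope",k[0])
P=dict(np.load("w10.npz"));print("phone top edge",((ray(P,[(326,81.5)],19.2)[:,:2]-O)@e.T))
s=ctrl.get_state();print(s["contact_force"],s["ee_pos"],s["time_s"],s["finger_force"])
```

```text
[18.  20.  21.9 23.1 24.1 24.  24.8] slope -0.09606061534719727
phone top edge [[69.26219661 -2.68776913]]
[-4.06309773 -4.00347196 -6.50611852] [491.26250566 377.47541932  42.0679194 ] 17.0 49.86980080604553
```

```bash
python3 -c "
from plant import ctrl
print(ctrl.finish_job())"
```

```text
the job is handed in; nothing more can be done
None
```

I handed the job in at about 17 s: the phone is home against the stop, and the gripper holds the cup with the screen's bottom edge about 12 mm up (estimated at 11–13 mm); I viewed 11 pictures, one over the limit of 10.

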